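# Draw the kitchen scale out from under the baskets and weigh the jar

## Robot

A 6-joint arm with a two-finger parallel gripper is mounted at the origin on the work surface. World frame = base frame: x ahead of the robot, y to its left, z up, the work surface at z = 0. Lengths are in m, angles in rad, forces in N, time in s.
With the tool pointing down it reaches from about 0.25 to 0.775 m from the base axis. Payload 4 kg.
Tool frame: the origin (TCP) lies between the finger pads; the fingertips stand 19 mm ahead of it and the grasp point (between the pads) is the TCP (robot.tip_reach is the y of the fingertips in the tool frame, in m); y points along the fingers, x is the direction in which the jaws open and shut, and the axes are right-handed (so a half turn about y gives the same grasp; the last joint's range is limited). The gripper opens to 94 mm and grips with 3 to 60 N. Pads are 16 mm wide; open, the fingers measure 119 mm over their backs; the gripper's body (75 mm by 177 mm) begins 78 mm behind the grasp point.
Start: joints at [-1.205, 0.087, 1.371, -0, 1.684, -0.103], TCP at [0.248, -0.491, 0.225] pointing down, gripper open.
Joint ranges: [-3.1, 3.1], [-0.76, 2.03], [0.27, 2.55], [-1.08, 4.22], [0.17, 2.65], [-2.57, 2.57]. Speed limits (rad/s): [2.79, 2.79, 3.14, 3.14, 3.14, 3.14].

## Interface

Orientations are given as [roll, pitch, yaw] about the fixed x, y, z axes, in that order (R = Rz(yaw) Ry(pitch) Rx(roll)).
In Python, from bench import robot, imaging, order gives the robot as it stands.
- The arm moves only by the tool send_rows, never from a script. Its argument "moves" is text: rows parted by semicolons, each of 5 numbers parted by spaces: the gripper's target within -1 to 1 (shut at 1, half-way at 0, fully open at -1), then the shift along the tool's x, y, z in m, then the turn about the tool's y in degrees. In form: fingers tx ty tz roll; .... A call has exactly 10 rows; each row shifts and turns the commanded pose from where the row before left it, along the tool's axes as they then stand; what a row does not reach is not made up. A row lasts 1/12 s, in which the tool goes at most 41.7 mm and 7.16 degrees, less where a joint would pass 70% of its speed; a pose out of reach is approached as far as the arm can. A call with a gripper value outside its range is refused whole. The fingers move at their own pace and stop on an object; the grip force is fixed at half the most. Time passes only in rows, so rows that do not move let the fingers close, or fill a call up. It gives the time, the measured TCP pose, the force and the opening at its end, in the units of the state.
- robot.get_obs(): the state, without advancing time (a new reading comes with each control period).
- imaging.snapshot(name): name is "side" or "top"; returns a dict with "image" (480x640x3 uint8, red, green, blue), "mtx" (3x3 intrinsics, pixels), "R" (3x3) and "t" (3): a world point X has camera coordinates R X + t. Camera axes: x right, y down, z forward; pixel columns grow to the right and rows downward; lengths in m; the calibration is good to about 2 mm. A picture is of the moment at which its call begins. There is no depth.
- order.close_job(): hands the job in, once; it reports no verdict.
Trained networks look in a picture, given as the dict that the camera call returned (one of the last four; its "shot" number tells which), for a name from the list of things; names that differ only in an ending like _2 or _b are one class to them, and where a whole thing is asked for, a point or a joint stands for the part that bears it (a point fixed in the world has none). Each returns a list of dicts, best first, with "conf" (0 to 1); they miss things now and then, are a little off and sometimes report something else, mostly with a low value. They report only what shows in the picture. A call takes as long as a camera call. They do not tell look-alikes from the thing itself.
- imaging.recognise(picture, target): "centre" ([column, row] in pixels, amid what is visible of it).
- imaging.landmark_of(picture, target): "centre" ([column, row] in pixels: a listed point, or the origin of a listed thing).
The state is a dict: "time": time; "joint_positions": joint angles; "qvel": joint speeds; "joint_torque": joint torques, N m; "tool_pos": TCP position; "ee_rot": TCP orientation; "wrist_force": force on the tool from outside, world axes, zero at the start; "wrist_torque": the same for the moment, N m; "width": finger opening in m.
Only numpy, scipy, OpenCV 4.12 (cv2) and the standard library are available. Lean on these libraries where they do the work, as an engineer would, in place of code of your own. Each camera call takes 0.05 s, during which the arm holds its last target.

## Task

Someone has stood the stack of three white baskets half on top of the flat kitchen scale. Draw the scale out from under the stack, never pressing on it with more than about 3 kg because its sensor is delicate, until it lies wholly clear and the stack has settled flat on its own four feet, upright, where it stood and with everything still in it. Then stand the closed glass jar upright in the middle of the scale, setting it down gently, and leave the bowl, the cup and the pepper mill where they are.

Things in the scene. Friction and masses are not known exactly. Their poses are not given: they have to be found in the camera images.
- scale: Slim digital kitchen scale, flat dark glass top with a grey display at one end: 225 (x) x 165 (y) mm, 12 mm thick on four hard smooth feet near its corners, 0.4 kg, rigid, too wide to grip, flat on the counter. Origin: centre of its underside; top at z = 12 mm. Its display end (-x) lies bare; its other end (+x) is under the stack. It comes out towards its own -x, by 120 to 145 mm
- scale_press (a point): Point on the flat glass of the bare display end, over the display, (-85, 0, 12) mm in the scale's frame, about 75 mm from the face of the lowest basket. Shut fingertips hold the glass with friction about 0.6: pressed down with 12 to 20 N, they bring the scale along with a pull of 3 to 7 N; much lighter, they slip. Over 30 N from the fingers or the jar spoils the scale. Scale feet on counter: 0.15
- scale_tail_l (a point): rear left corner of the scale's top, point (+112.5, +82.5, 12) mm in the scale's frame
- scale_tail_r (a point): rear right corner of the scale's top, point (+112.5, -82.5, 12) mm in the scale's frame
- basket_low: Lowest of three equal white slatted plastic baskets, 225 (x) x 136 (y) x 76 mm high, four legs at x = +-101.5, y = +-57 mm. Origin: centre of its underside at foot level. Its -x legs stand on the scale's glass (slick, 0.15), its +x legs on the counter (0.8): the stack leans back 3.4 degrees. Its face over the scale is at x = -112.5 mm; its x axis is within 0.05 rad of the scale's
- basket_mid: middle basket, same shape, its legs on the corner posts of the lowest one inside 6 mm locating rims, 76 mm above it. Each basket weighs about 0.2 kg, the whole stack with its contents 0.6 to 0.9 kg
- basket_top: top basket, same shape, 76 mm above the middle one, open at the top; the stack reaches about 250 mm above the counter: pass over it or around it
- liner_ring: black silicone liner ring, 104 mm across, 22 mm high, lying in the top basket; origin: centre of its underside
- lame: small wooden lame handle, about 100 mm long, 14 mm wide, 10 mm high, lying across the top basket; origin: under the middle of the wooden part
- probe: steel thermometer probe with a black grip, 150 mm long overall, lying in the middle basket; origin: underside near its middle
- jar: closed glass jar with a flat steel lid, 60 mm in diameter (lid 61 mm), 94 mm tall, 0.28 to 0.46 kg, standing on the counter at one of three places on the robot's right (also taken by the pepper mill and the cup), at least 30 mm clear of its neighbours. Origin: centre of its underside; z up. Rigid
- pepper_mill: dark wooden pepper mill, turned, 54 mm across, 118 mm tall, standing near the jar; origin: centre of its underside. Leave it alone
- cup: white ceramic cup without a handle, 72 mm across the rim, 80 mm tall, standing near the jar; origin: centre of its underside. Leave it alone
- bowl: orange ceramic bowl, 150 mm across, 70 mm high, on the counter beyond the jar; origin: centre of its underside. Leave it alone
There are look-alikes about, which are no part of the job. There is more than one size of the liner_ring; the job needs the smaller. Leave any green look-alike of the jar alone.

How it is judged:
On the way:
1. the scale is out from under the stack, and the stack stands flat on the counter (x of each of scale_tail_l, scale_tail_r in the frame of basket_low below -0.1155 m and angle between each of basket_low, basket_mid, basket_top's own z axis and vertical below 0.03 rad and z of basket_mid in the frame of basket_low above 0.072 m and z of basket_top in the frame of basket_mid above 0.072 m and distance of basket_low from where it was at the start of the episode below 0.03 m), for 0.3 s.
At the end, for the whole second after the job is handed in: Scale 3 mm or more clear of the stack; baskets seated, upright within 1.7 degrees, the lowest within 30 mm of its start; ring and lame in the top basket, probe in the middle one; jar upright on the scale within 40 mm of its centre; all at rest (all of step 1 and horizontal distance between jar and scale below 0.04 m and z of jar in the frame of scale between 0.009 and 0.015 m and angle between jar's own z axis and vertical below 0.05 rad and linear speed of each of scale, jar, basket_low, basket_mid, basket_top below 0.02 m/s and distance between each of liner_ring, lame and basket_top below 0.11 m and distance between probe and basket_mid below 0.13 m); the robot touches nothing.
It fails at once if the fingers press on the scale with more than 30 N (contact force between the fingers and scale above 30 N).
It fails at once if the jar is banged or pressed down on the scale with more than 30 N (contact force between jar and scale above 30 N).
It fails at once if the stack tips by more than 12 degrees or is shifted by more than 40 mm (angle between any of basket_low, basket_mid, basket_top's own z axis and vertical above 0.21 rad or distance of basket_low from where it was at the start of the episode above 0.04 m).
It fails at once if the jar is tipped over (angle between jar's own z axis and vertical above 0.6 rad).
It fails at once if the bowl, the cup or the pepper mill is moved by more than 30 mm (distance of any of bowl, cup, pepper_mill from where it was at the start of the episode above 0.03 m).
It also fails if it takes over 64 s, if anything falls off the work surface, if the arm or the gripper's body presses on something with over 40 N, if the wrist force passes 120 N, or if a joint passes its speed limit or range.

## Working session

There is one attempt and no reset: what is moved stays moved. The work goes in short steps, Python scripts to look and compute and a tool call to move; the robot and the scene stay as the last step left them, time stands still between calls to the robot, and variables do not carry over. Pictures are saved under pics/ and viewed, and the job is handed in when it is done.

Besides the shell and the picture viewer there is one more tool, called by a JSON object that holds its "name" and its "arguments", one argument or row to a line. send_rows: Moves the arm, as the interface text tells. Its arguments: {"type":"object","properties":{"moves":{"type":"string"}},"required":["moves"]}

```bash
ls; mkdir -p pics; python3 - <<'E'
from bench import robot, imaging, order
import cv2, numpy as np
print(robot.get_obs(), robot.tip_reach)
for n in ["side","top"]:
    p=imaging.snapshot(n); cv2.imwrite(f"pics/{n}0.png",p["image"][:,:,::-1])
    print(n,p["mtx"].tolist(),p["R"].tolist(),p["t"].tolist())
    for t in ["scale","scale_press","scale_tail_l","scale_tail_r","basket_low","basket_top","jar","pepper_mill","cup","bowl","liner_ring","lame"]:
        print(t,[(np.round(d["centre"],1).tolist(),round(d["conf"],2)) for d in imaging.landmark_of(p,t)][:3],[(np.round(d["centre"],1).tolist(),round(d["conf"],2)) for d in imaging.recognise(p,t)][:3])
print(robot.get_obs()["time"])
E
```

```text
pics
{'time': 0.0, 'joint_positions': array([-1.20510357e+00,  8.79629439e-02,  1.37223429e+00, -9.37575379e-06,
        1.68355089e+00, -1.03089170e-01]), 'qvel': array([-0.00035199, -0.0020403 , -0.00013645,  0.00048759, -0.00014033,
       -0.00107408]), 'joint_torque': array([-7.78232206e-04, -3.40175664e+01, -3.02429652e+01,  7.17055681e-02,
        3.29722592e-02, -1.90703781e-04]), 'tool_pos': array([ 0.24831329, -0.49020909,  0.22330989]), 'ee_rot': array([-1.57058378,  0.00214499, -1.10201522]), 'wrist_force': array([ 0.56544849, -0.37533014, -1.22973986]), 'wrist_torque': array([ 0.00309809,  0.01789148, -0.02203514]), 'width': 0.09466305809724782} 0.019
side [[624.7517854701002, 0.0, 315.49728205420627], [0.0, 624.7517854701002, 237.73521832967], [0.0, 0.0, 1.0]] [[-0.8810242505282111, -0.47294671661044, 0.010847729191316201], [-0.24290099764260484, 0.43257088957816026, -0.8682635146277807], [0.405949966529659, -0.7675961364786582, -0.4959846730873904]] [0.4862478740730095, 0.2735029738169204, 1.3644788856720103]
scale [([283.2, 337.7], 0.79)] [([291.5, 338.8], 0.96)]
scal
[... 1367 characters left out ...]
le_press [([281.3, 268.3], 0.85)] [([269.2, 263.6], 0.7)]
scale_tail_l [] [([267.5, 266.6], 0.86)]
scale_tail_r [] [([267.5, 266.6], 0.86)]
basket_low [([212.7, 240.3], 0.72)] [([248.2, 251.8], 0.95)]
basket_top [([193.1, 238.1], 0.96)] [([181.0, 236.0], 0.81)]
jar [([476.0, 266.2], 0.82), ([467.3, 311.4], 0.79)] [([473.3, 310.6], 0.83), ([484.5, 264.3], 0.74)]
pepper_mill [([427.9, 308.8], 0.7), ([405.2, 183.8], 0.23)] [([429.9, 307.2], 0.75)]
cup [([429.5, 250.9], 0.7)] [([431.9, 248.3], 0.6)]
bowl [([407.4, 183.7], 0.88)] [([409.6, 179.2], 0.59), ([269.7, 265.4], 0.45)]
liner_ring [] [([204.0, 224.4], 0.84), ([136.1, 332.2], 0.84)]
lame [([164.8, 226.0], 0.62)] [([160.7, 228.1], 0.8)]
2.5
```

View pics/side0.png

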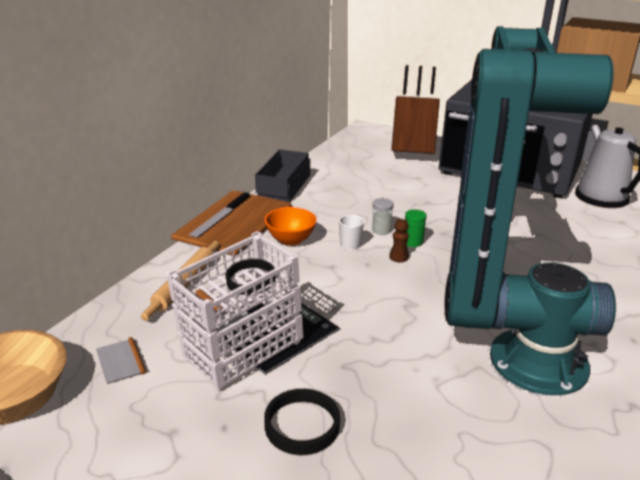

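View pics/top0.png

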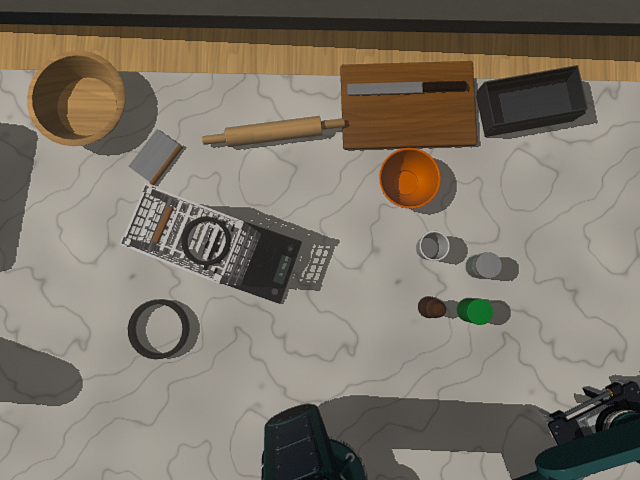

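Top view: scale's bare end at about (270,265), display near (282,268). Clear glass jar is at (485,265); candidates to confuse with it are the green jar (478,311) and the cup (432,247). Pepper mill (431,307), bowl (410,179). In the basket the smaller ring is at (207,240); the larger ring lies on the counter at (158,330). Cropping close.

```bash
python3 - <<'E'
import cv2
a=cv2.imread("pics/top0.png")
cv2.imwrite("pics/top0c.png",cv2.resize(a[215:315,210:350],None,fx=5,fy=5,interpolation=cv2.INTER_CUBIC))
cv2.imwrite("pics/top0j.png",cv2.resize(a[225:335,400:530],None,fx=5,fy=5,interpolation=cv2.INTER_CUBIC))
s=cv2.imread("pics/side0.png")
cv2.imwrite("pics/side0c.png",cv2.resize(s[270:390,210:350],None,fx=5,fy=5,interpolation=cv2.INTER_CUBIC))
E
```

```text
(no output)
```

View pics/top0c.png

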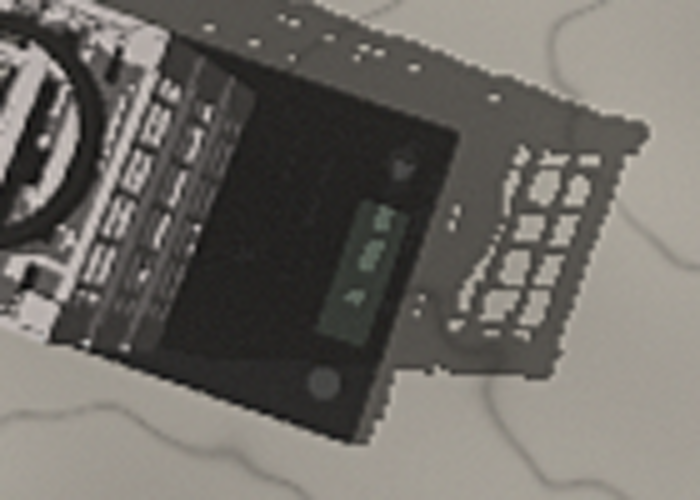

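View pics/top0j.png

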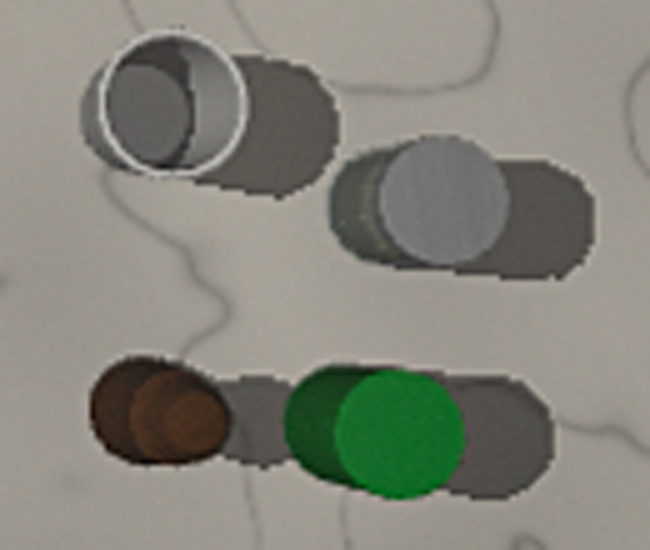

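View pics/side0c.png

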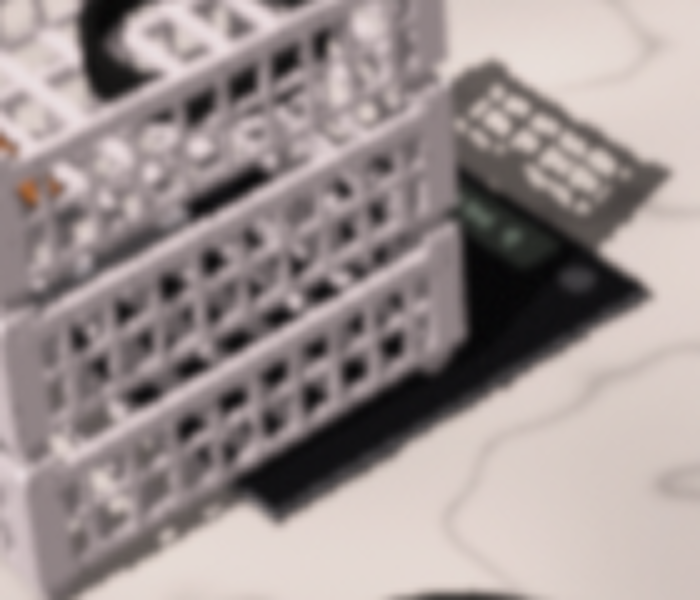

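The clear, grey-lidded jar is at (485,265); green one left alone. Now geometry.

```bash
cat > h.py <<'E'
import numpy as np, cv2
cal={"side":(np.array([[624.7517854701002,0,315.49728205420627],[0,624.7517854701002,237.73521832967],[0,0,1]]),np.array([[-0.8810242505282111,-0.47294671661044,0.010847729191316201],[-0.24290099764260484,0.43257088957816026,-0.8682635146277807],[0.405949966529659,-0.7675961364786582,-0.4959846730873904]]),np.array([0.4862478740730095,0.2735029738169204,1.3644788856720103])),
"top":(np.array([[507.53423030599134,0,316.286023673381],[0,507.53423030599134,243.6954875119931],[0,0,1]]),np.array([[0.019444741953356905,-0.9998074571150949,-0.0026364194307880863],[-0.9968372947300639,-0.01918361863979078,-0.07711936599279814],[0.07705394114265308,0.004127647384497015,-0.9970183813157377]]),np.array([0.015822393803794906,0.5804298041236071,1.2359082731790434]))}
def back(c,px,z):
    K,R,t=cal[c]; d=R.T@np.linalg.solve(K,np.r_[px,1.]); o=-R.T@t
    return o+d*(z-o[2])/d[2]
def proj(c,X):
    K,R,t=cal[c]; p=K@(R@np.asarray(X,float)+t); return p[:2]/p[2]
E
python3 - <<'E'
from h import *
from bench import robot
a=back("top",(301.6,241.4),.012);b=back("top",(280.4,303),.012);c=back("side",(265.4,374),.012)
print(a,b,c,np.linalg.norm(a-b),np.linalg.norm(b-c))
print("press",back("top",(281.3,268.3),.012), back("side",(306,316.6),.012))
w=(a-b)[:2]/np.linalg.norm((a-b)[:2]) # display left? 
ang=np.arctan2((c-b)[1],(c-b)[0]); print("ang",ang, np.arctan2((a-b)[1],(a-b)[0]))
for n,px,z in [("lid",(400+442/5,225+200/5),.094),("lidlm",(476,266.2),0),("cup",(429.5,250.9),0),("mill",(427.9,308.8),0),("green",(467.3,311.4),0),("bowl",(407.4,183.7),0)]:
    print(n,back("top",px,z))
print("jarside",back("side",(384.4,230),0))
for px in [(210+165/5,215+35/5),(210+50/5,215+340/5)]: print("topfront",back("top",px,.25))
from scipy.spatial.transform import Rotation as Ro
print(Ro.from_euler('xyz',robot.get_obs()["ee_rot"]).as_matrix().round(3))
E
```

```text
[0.58587205 0.06392519 0.012     ] [0.43174194 0.11313383 0.012     ] [0.49462191 0.32861098 0.012     ] 0.16179487336382387 0.22446446565922054
press [0.5176819  0.11303112 0.012     ] [0.51645186 0.11392625 0.012     ]
ang 1.2868633587693823 -0.30903777424895784
lid [ 0.5324536  -0.37486933  0.094     ]
lidlm [ 0.53276049 -0.37524451  0.        ]
cup [ 0.56903531 -0.25839533  0.        ]
mill [ 0.42406348 -0.25472925  0.        ]
green [ 0.41954184 -0.35301057  0.        ]
bowl [ 0.73937183 -0.20179146  0.        ]
jarside [ 0.52642154 -0.39042159  0.        ]
topfront [0.60387555 0.17623242 0.25      ]
topfront [0.47912886 0.21887873 0.25      ]
[[ 0.452  0.     0.892]
 [-0.892 -0.     0.452]
 [ 0.    -1.    -0.   ]]
```

{"name": "send_rows", "arguments": {
  "moves": "1 0 0 0 -6.6; 1 0 0 0 -6.6; 1 0 0 0 -6.6; 1 0 0 0 -6.6; 1 0 0 0 -6.6; 1 0 0 0 -6.5; 1 0 0 0 -6.5; 1 0 0 0.02 0; 1 0 0 0.04 0; 1 0.004 0 0.04 0"
}}

```text
time: 3.33
tool_pos: [0.2813, -0.3958, 0.224]
ee_rot: [-1.57, 0.001, -0.302]
wrist_force: [-0.1, 1.1, -0.3]
width: 0.0306
```

{"name": "send_rows", "arguments": {
  "moves": "1 0.008 0 0.04 0; 1 0.008 0 0.04 0; 1 0.008 0 0.04 0; 1 0.008 0 0.04 0; 1 0.008 0 0.04 0; 1 0.008 0 0.04 0; 1 0.008 0 0.04 0; 1 0.008 0 0.04 0; 1 0.008 0 0.04 0; 1 0.008 0 0.04 0"
}}

```text
time: 4.17
tool_pos: [0.4767, -0.0356, 0.2248]
ee_rot: [-1.571, -0.001, -0.299]
wrist_force: [1.2, -1.0, 0.1]
width: 0.0003
```

{"name": "send_rows", "arguments": {
  "moves": "1 -0.001 0 0.03 0; 1 -0.001 0 0.03 0; 1 -0.001 0.01 0.02 0; 1 -0.001 0.02 0.01 0; 1 0 0.02 0.01 0; 1 0 0.02 0.01 0; 1 0 0.02 0 0; 1 0 0 0 0; 1 0 0 0 0; 1 0 0 0 0"
}}

```text
time: 5.0
tool_pos: [0.5053, 0.0685, 0.1357]
ee_rot: [-1.57, -0.002, -0.299]
wrist_force: [0.1, 0.6, 0.4]
width: 0.0002
```

{"name": "send_rows", "arguments": {
  "moves": "1 -0.001 0 0.02 0; 1 -0.001 0.01 0.02 0; 1 0 0.02 0.008 0; 1 0 0.02 0 0; 1 0 0.02 0 0; 1 0 0.015 0 0; 1 0 0.005 0 0; 1 0 0 0 0; 1 0 0 0 0; 1 0 0 0 0"
}}

```text
time: 5.83
tool_pos: [0.5185, 0.1151, 0.0466]
ee_rot: [-1.569, -0.003, -0.3]
wrist_force: [0.4, 0.1, 0.7]
width: 0.0004
```

```bash
python3 - <<'E'
from h import *
from bench import robot, imaging
for n in ["side","top"]:
    p=imaging.snapshot(n); cv2.imwrite(f"pics/{n}1.png",p["image"][:,:,::-1])
    im=p["image"][:,:,::-1]
    c=im[200:400,190:390]; cv2.imwrite(f"pics/{n}1c.png",cv2.resize(c,(600,600),interpolation=cv2.INTER_CUBIC))
o=robot.get_obs();print(o["tool_pos"],o["wrist_force"],o["time"])
E
```

```text
[0.51820466 0.11511959 0.04627516] [0.4160222  0.5000713  0.20717828] 5.9333
```

View pics/side1c.png

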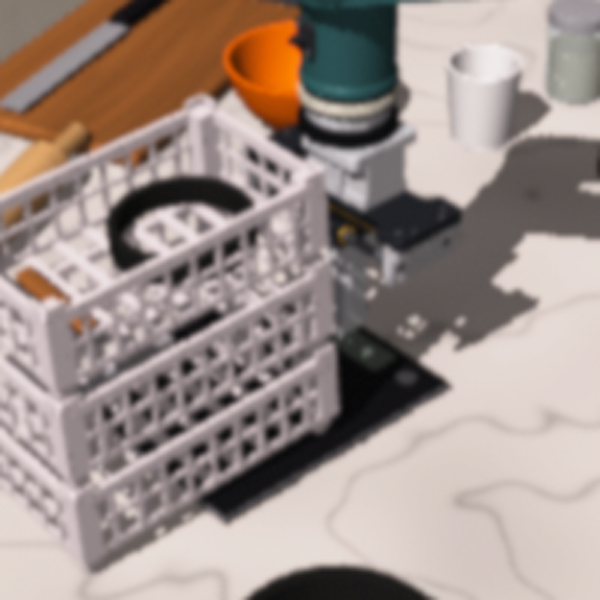

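View pics/top1c.png

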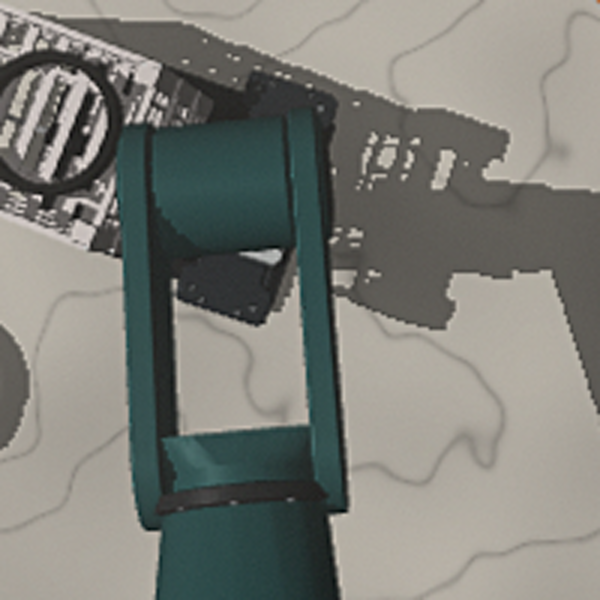

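View pics/side1.png

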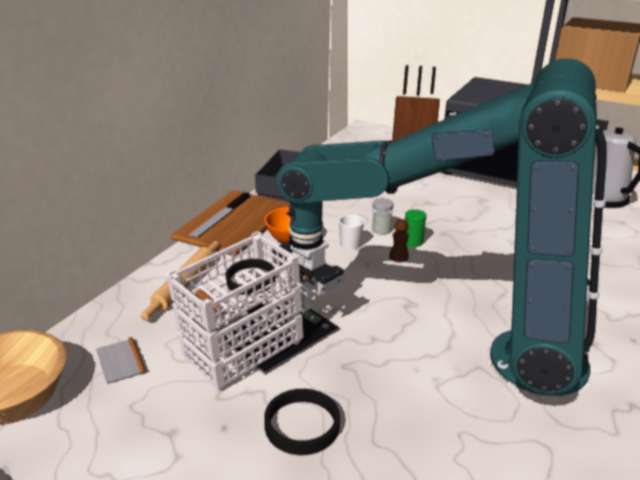

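{"name": "send_rows", "arguments": {
  "moves": "1 0 0.004 0 0; 1 0 0.004 0 0; 1 0 0.002 0 0; 1 0 0.001 0 0; 1 0 0.001 0 0; 1 0 0.001 0 0; 1 0 0 0 0; 1 0 0 0 0; 1 0 0 0 0; 1 0 0 0 0"
}}

```text
time: 6.77
tool_pos: [0.517, 0.1151, 0.0315]
ee_rot: [-1.571, -0.0, -0.299]
wrist_force: [-0.4, -0.6, -0.0]
width: 0.0006
```

{"name": "send_rows", "arguments": {
  "moves": "1 0 0.0005 0 0; 1 0 0 0 0; 1 0 0.0005 0 0; 1 0 0 0 0; 1 0 0 0 0; 1 0 0 0 0; 1 0 0 0 0; 1 0 0 0 0; 1 0 0 0 0; 1 0 0 0 0"
}}

```text
time: 7.6
tool_pos: [0.5171, 0.1151, 0.0312]
ee_rot: [-1.571, -0.0, -0.299]
wrist_force: [-2.4, -0.8, 4.8]
width: 0.0002
```

{"name": "send_rows", "arguments": {
  "moves": "1 0 0.0005 0 0; 1 0 0 0 0; 1 0 0 0 0; 1 0 0 0 0; 1 0 0 0 0; 1 0 0 0 0; 1 0 0 0 0; 1 0 0 0 0; 1 0 0 0 0; 1 0 0 0 0"
}}

```text
time: 8.43
tool_pos: [0.5171, 0.1151, 0.0313]
ee_rot: [-1.571, -0.001, -0.299]
wrist_force: [-2.8, -0.0, 6.8]
width: 0.0004
```

{"name": "send_rows", "arguments": {
  "moves": "1 0 0.0005 0 0; 1 0 0 0 0; 1 0 0.0005 0 0; 1 0 0 0 0; 1 0 0.0005 0 0; 1 0 0 0 0; 1 0 0 0 0; 1 0 0 0 0; 1 0 0 0 0; 1 0 0 0 0"
}}

```text
time: 9.27
tool_pos: [0.5171, 0.1151, 0.0312]
ee_rot: [-1.571, -0.001, -0.299]
wrist_force: [-6.1, -0.8, 14.1]
width: 0.0003
```

{"name": "send_rows", "arguments": {
  "moves": "1 -0.0005 0 0 0; 1 0 0 0 0; 1 -0.0005 0 0 0; 1 0 0 -0.0005 0; 1 0 0 -0.0005 0; 1 0 0 -0.0005 0; 1 0 0 -0.0005 0; 1 0 0 0 0; 1 0 0 0 0; 1 0 0 0 0"
}}

```text
time: 10.1
tool_pos: [0.517, 0.115, 0.0312]
ee_rot: [-1.567, -0.003, -0.299]
wrist_force: [-3.6, 2.3, 10.4]
width: 0.0004
```

{"name": "send_rows", "arguments": {
  "moves": "1 -0.0005 0.0005 0 0; 1 0 0.0005 0 0; 1 -0.0005 0.0003 0 0; 1 0 0 -0.0005 0; 1 0 0 -0.0005 0; 1 0 0 -0.0005 0; 1 0 0 -0.0005 0; 1 0 0 0 0; 1 0 0 0 0; 1 0 0 0 0"
}}

```text
time: 10.93
tool_pos: [0.5169, 0.1148, 0.0312]
ee_rot: [-1.563, -0.006, -0.299]
wrist_force: [-0.7, 6.5, 13.4]
width: 0.0005
```

{"name": "send_rows", "arguments": {
  "moves": "1 0 0.0003 -0.001 0; 1 0 0.0002 -0.001 0; 1 0 0 -0.001 0; 1 0 0 -0.001 0; 1 0 0 -0.001 0; 1 0 0 -0.001 0; 1 0 0 -0.001 0; 1 0 0 -0.001 0; 1 0 0 0 0; 1 0 0 0 0"
}}

```text
time: 11.77
tool_pos: [0.5161, 0.1071, 0.0312]
ee_rot: [-1.561, -0.009, -0.299]
wrist_force: [1.6, 6.6, 11.6]
width: 0.0007
```

```bash
python3 - <<'E'
from h import *
from bench import robot, imaging
p=imaging.snapshot("side"); im=p["image"][:,:,::-1]
c=im[280:390,230:350]; a=cv2.imread("pics/side1.png")[280:390,230:350]
cv2.imwrite("pics/side2c.png",np.vstack([cv2.resize(x,None,fx=2.7*1,fy=2.7,interpolation=cv2.INTER_CUBIC) for x in (a,c)]))
o=robot.get_obs();print(o["tool_pos"],o["wrist_force"],o["time"])
E
```

```text
[0.51614153 0.10715713 0.03119463] [ 1.57249435  7.40980912 12.61482501] 11.8167
```

View pics/side2c.png

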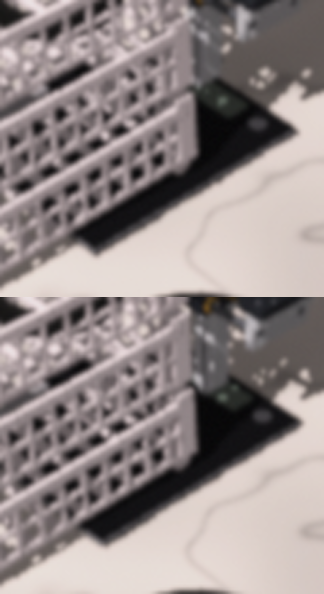

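{"name": "send_rows", "arguments": {
  "moves": "1 0 0.0003 0 0; 1 0 0.0003 -0.0005 0; 1 0 0 -0.001 0; 1 0 0 -0.0015 0; 1 0 0 -0.0015 0; 1 0 0 -0.0015 0; 1 0 0 -0.0015 0; 1 0 0 -0.0015 0; 1 0 0 -0.0015 0; 1 0 0 -0.0015 0"
}}

```text
time: 12.65
tool_pos: [0.5133, 0.0961, 0.0312]
ee_rot: [-1.56, -0.011, -0.299]
wrist_force: [2.6, 7.2, 13.3]
width: 0.0004
```

{"name": "send_rows", "arguments": {
  "moves": "1 0 0.0004 -0.0005 0; 1 0 0.0004 -0.001 0; 1 0 0 -0.0015 0; 1 0 0 -0.0015 0; 1 0 0 -0.0015 0; 1 0 0 -0.0015 0; 1 0 0 -0.0015 0; 1 0 0 -0.0015 0; 1 0 0 -0.0015 0; 1 0 0 -0.0015 0"
}}

```text
time: 13.48
tool_pos: [0.5101, 0.0833, 0.0311]
ee_rot: [-1.559, -0.013, -0.299]
wrist_force: [2.6, 8.2, 15.3]
width: 0.0005
```

```bash
python3 - <<'E'
from h import *
from bench import robot, imaging
p=imaging.snapshot("side"); im=p["image"][:,:,::-1]
c=im[280:390,230:350]; a=cv2.imread("pics/side1.png")[280:390,230:350]
cv2.imwrite("pics/side3c.png",np.hstack([cv2.resize(x,None,fx=3.3,fy=3.3,interpolation=cv2.INTER_CUBIC) for x in (a,c)]))
o=robot.get_obs();print(o["tool_pos"],o["wrist_force"],o["time"])
E
```

```text
[0.51002571 0.08296414 0.031161  ] [ 1.65686234  7.16247888 16.41245178] 13.5333
```

View pics/side3c.png

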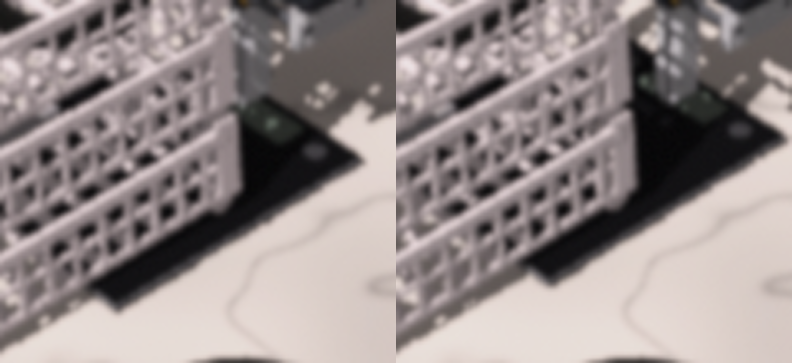

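```bash
python3 - <<'E'
from h import *
a=back("side",(230+118/3.3,280+310/3.3),.012);b=back("side",(230+151/3.3,280+285/3.3),.012)
print(a,b,b-a)
a=back("side",(230+362/3.3,280+158/3.3),.012);b=back("side",(230+389/3.3,280+136/3.3),.012)
print(a,b,b-a)
E
```

```text
[0.49406651 0.32809281 0.012     ] [0.48801551 0.29790823 0.012     ] [-6.05100031e-03 -3.01845873e-02 -1.11022302e-16]
[0.42747462 0.11375625 0.012     ] [0.42183694 0.08181679 0.012     ] [-5.63767854e-03 -3.19394569e-02  2.22044605e-16]
```

{"name": "send_rows", "arguments": {
  "moves": "1 0 0 -0.002 0; 1 0 0 -0.002 0; 1 0 0 -0.002 0; 1 0 0 -0.002 0; 1 0 0 -0.002 0; 1 0 0 -0.002 0; 1 0 0 -0.002 0; 1 0 0 -0.002 0; 1 0 0 -0.002 0; 1 0 0 -0.002 0"
}}

```text
time: 14.37
tool_pos: [0.5044, 0.0641, 0.0312]
ee_rot: [-1.559, -0.013, -0.299]
wrist_force: [2.4, 8.3, 15.9]
width: 0.0005
```

{"name": "send_rows", "arguments": {
  "moves": "1 0 0 -0.0025 0; 1 0 0 -0.0025 0; 1 0 0 -0.0025 0; 1 0 0 -0.0025 0; 1 0 0 -0.0025 0; 1 0 0 -0.0025 0; 1 0 0 -0.0025 0; 1 0 0 -0.0025 0; 1 0 0 -0.0025 0; 1 0 0 -0.0025 0"
}}

```text
time: 15.2
tool_pos: [0.4971, 0.0399, 0.0312]
ee_rot: [-1.56, -0.013, -0.299]
wrist_force: [2.1, 8.7, 17.5]
width: 0.0005
```

{"name": "send_rows", "arguments": {
  "moves": "1 0 0 -0.0025 0; 1 0 0 -0.0025 0; 1 0 0 -0.0025 0; 1 0 0 -0.0025 0; 1 0 0 -0.0025 0; 1 0 0 -0.0025 0; 1 0 0 -0.0025 0; 1 0 0 -0.0025 0; 1 0 0 0 0; 1 0 0 0 0"
}}

```text
time: 16.03
tool_pos: [0.491, 0.02, 0.0311]
ee_rot: [-1.562, -0.013, -0.299]
wrist_force: [1.8, 7.0, 16.8]
width: 0.0006
```

```bash
python3 - <<'E'
from h import *
from bench import robot, imaging
p=imaging.snapshot("side"); im=p["image"][:,:,::-1]
cv2.imwrite("pics/side4c.png",cv2.resize(im[230:390,170:360],None,fx=3.3,fy=3.3,interpolation=cv2.INTER_CUBIC))
o=robot.get_obs();print(o["tool_pos"],o["wrist_force"],o["time"])
E
```

```text
[0.49105041 0.01997404 0.03113522] [ 1.77282004  6.1987811  17.73251165] 16.0833
```

View pics/side4c.png

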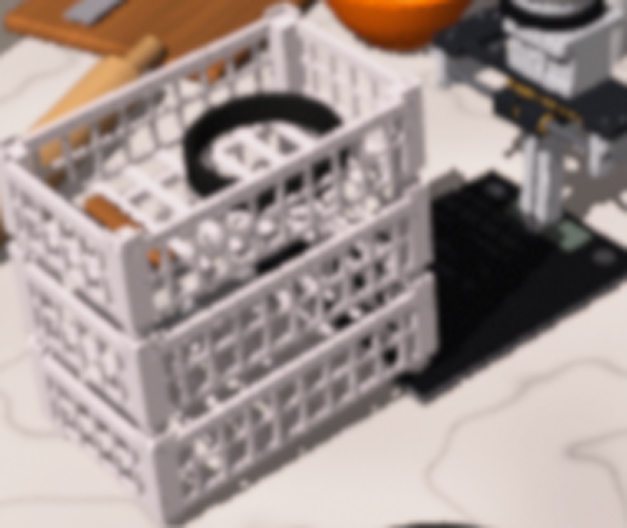

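{"name": "send_rows", "arguments": {
  "moves": "1 0 -0.0002 -0.002 0; 1 0 0 -0.0025 0; 1 0 0 -0.0025 0; 1 0 0 -0.0025 0; 1 0 0 -0.0025 0; 1 0 0 -0.0025 0; 1 0 0 -0.0025 0; 1 0 0 -0.0025 0; 1 0 0 -0.0025 0; 1 0 0 0 0"
}}

```text
time: 16.92
tool_pos: [0.4842, -0.0018, 0.0311]
ee_rot: [-1.563, -0.013, -0.3]
wrist_force: [1.8, 6.0, 17.8]
width: 0.0002
```

{"name": "send_rows", "arguments": {
  "moves": "1 0 0 -0.002 0; 1 0 0 -0.002 0; 1 0 0 -0.002 0; 1 0 0 -0.002 0; 1 0 0 -0.002 0; 1 0 0 -0.002 0; 1 0 0 -0.002 0; 1 0 0 0 0; 1 0 0 0 0; 1 0 0 0 0"
}}

```text
time: 17.75
tool_pos: [0.4802, -0.0153, 0.0312]
ee_rot: [-1.564, -0.013, -0.299]
wrist_force: [1.5, 5.5, 17.4]
width: 0.0005
```

```bash
python3 - <<'E'
from h import *
from bench import robot, imaging
p=imaging.snapshot("side"); im=p["image"][:,:,::-1]
cv2.imwrite("pics/side5c.png",cv2.resize(im[230:390,170:360],None,fx=3.3,fy=3.3,interpolation=cv2.INTER_CUBIC))
p=imaging.snapshot("top"); im=p["image"][:,:,::-1]
cv2.imwrite("pics/top5c.png",cv2.resize(im[170:330,110:350],None,fx=3.3,fy=3.3,interpolation=cv2.INTER_CUBIC))
o=robot.get_obs();print(o["tool_pos"],o["wrist_force"],o["time"])
E
```

```text
[ 0.48018502 -0.01528389  0.03113507] [ 1.78608824  5.71089521 17.82110869] 17.85
```

View pics/side5c.png

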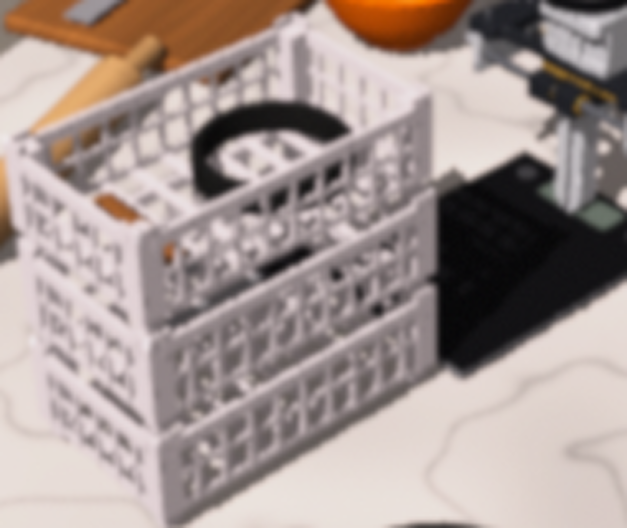

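View pics/top5c.png

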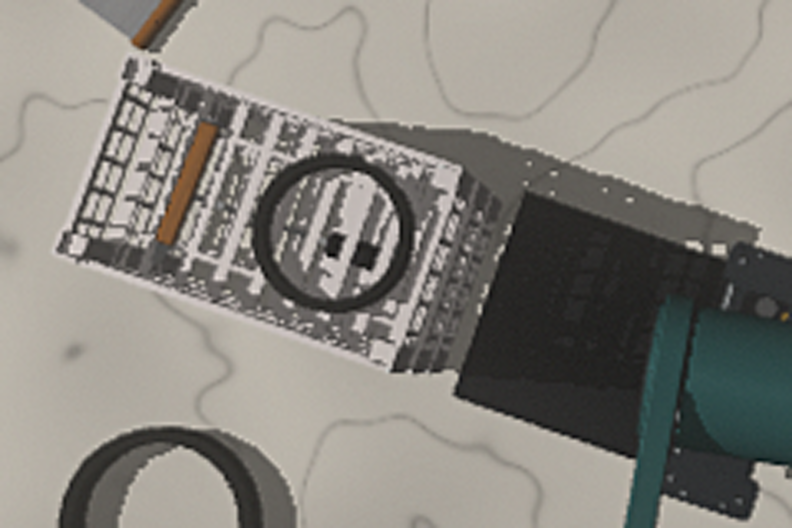

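```bash
python3 - <<'E'
from h import *
T=lambda x,y:(110+x/3.3,170+y/3.3)
S=lambda x,y:(170+x/3.3,230+y/3.3)
r=back("top",T(525,193),.012);l=back("top",T(458,395),.012);l2=back("side",S(464,376),.012)
print("tails",r,l,l2,np.linalg.norm(r-l))
y=(l-r)[:2];y/=np.linalg.norm(y);ux=np.array([y[1],-y[0]]);print("yaw",np.arctan2(ux[1],ux[0]))
# stack pose from top rim corners z=.228..: corners of top basket
for z in (.228,):
  c=[back("top",T(*q),z) for q in [(465,163),(393,370),(57,250),(125,60)]]
  print(np.round(c,4)); m=np.mean(c,0);print("ctr",m,[np.linalg.norm(c[i]-c[(i+1)%4]) for i in range(4)])
  d=((c[0]+c[1])-(c[2]+c[3]))[:2];d/=-np.linalg.norm(d);print("byaw",np.arctan2(d[1],d[0]))
  for t in (r,l,l2): print("tail in basket", (t-m)[:2]@d)
f=back("side",S(437,365),0.0);print("foot",f,(f-m)[:2]@d)
E
```

```text
tails [0.61677591 0.14610069 0.012     ] [0.4630361  0.19245721 0.012     ] [0.45868625 0.19700783 0.012     ] 0.16057663248404025
yaw 1.2779402336294692
[[0.6122 0.1632 0.228 ]
 [0.4812 0.2044 0.228 ]
 [0.5523 0.4181 0.228 ]
 [0.6738 0.3808 0.228 ]]
ctr [0.57989664 0.29165182 0.228     ] [np.float64(0.13733610676975963), np.float64(0.2252446644243371), np.float64(0.12715249823577388), np.float64(0.2261254742159187)]
byaw 1.2723488092313815
tail in basket -0.1282730615498983
tail in basket -0.12917090897212763
tail in basket -0.12610047639746008
foot [ 4.87550249e-01  1.82814237e-01 -1.11022302e-16] -0.13117955169768464
```

{"name": "send_rows", "arguments": {
  "moves": "1 0 -0.001 0.001 0; 1 0 -0.002 0 0; 1 0 -0.004 0 0; 1 0 -0.01 0 0; 1 0 -0.02 0 0; 1 0 -0.03 0 0; 1 0 -0.03 0 0; -1 0 -0.03 -0.01 7; -1 0 -0.03 -0.01 7; -1 0 -0.01 -0.03 7"
}}

```text
time: 18.68
tool_pos: [0.4541, -0.0594, 0.1972]
ee_rot: [-1.567, -0.006, -0.668]
wrist_force: [0.1, -1.4, 0.4]
width: 0.0171
```

{"name": "send_rows", "arguments": {
  "moves": "-1 0 0 0 7; -1 0.03 0 -0.018 0; -1 0.03 0 -0.018 0; -1 0.03 0 -0.018 0; -1 0.03 0 -0.018 0; -1 0.03 0 -0.018 0; -1 0.03 0 -0.018 0; -1 0.03 0 -0.018 0; -1 0.03 0 -0.018 0; -1 0 0 0 0"
}}

```text
time: 19.52
tool_pos: [0.5184, -0.3372, 0.1899]
ee_rot: [-1.574, 0.002, -0.793]
wrist_force: [-1.0, 0.5, -1.0]
width: 0.0837
```

```bash
python3 - <<'E'
from h import *
from bench import robot, imaging
for i in range(2):
  p=imaging.snapshot("top")
im=p["image"][:,:,::-1]
cv2.imwrite("pics/top6.png",im)
cv2.imwrite("pics/top6c.png",cv2.resize(im[170:330,110:350],None,fx=3.3,fy=3.3,interpolation=cv2.INTER_CUBIC))
o=robot.get_obs();print(o["tool_pos"],o["ee_rot"],o["wrist_force"],o["time"],o["width"])
print(imaging.landmark_of(p,"scale"))
q=imaging.snapshot("side");cv2.imwrite("pics/side6.png",q["image"][:,:,::-1]);print(imaging.landmark_of(q,"jar"),imaging.landmark_of(q,"scale"))
E
```

```text
[ 0.51832586 -0.33245444  0.19089243] [-1.57109145  0.00371975 -0.79008014] [-0.76563342 -0.43955584 -0.16095229] 19.6167 0.09128478070308522
[{'centre': [302.8, 272.3], 'conf': 0.62}]
[{'centre': [382.3, 229.8], 'conf': 0.73}, {'centre': [411.7, 242.1], 'conf': 0.6}] [{'centre': [290.6, 238.7], 'conf': 0.73}, {'centre': [323.0, 309.8], 'conf': 0.58}]
```

View pics/top6.png

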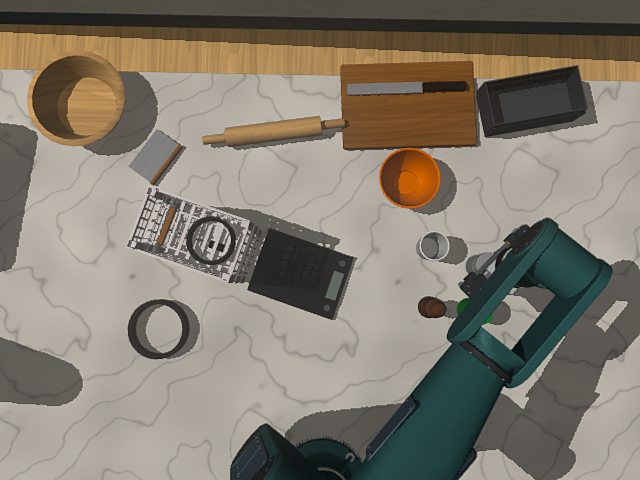

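View pics/top6c.png

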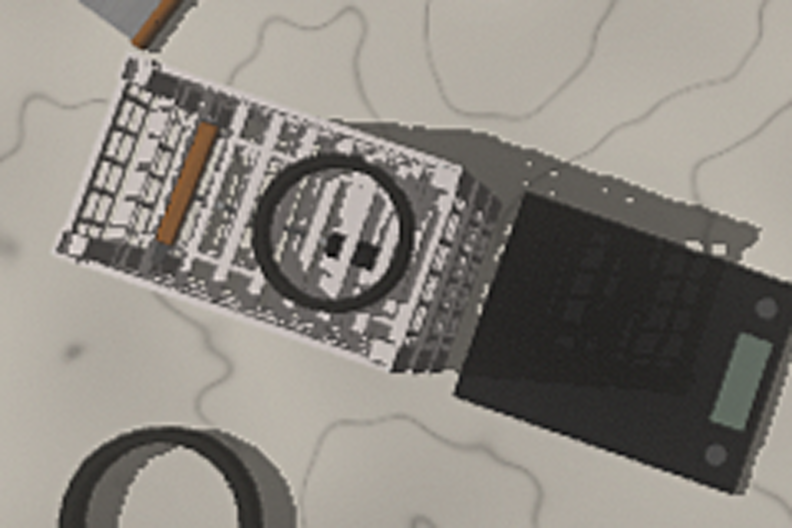

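View pics/side6.png

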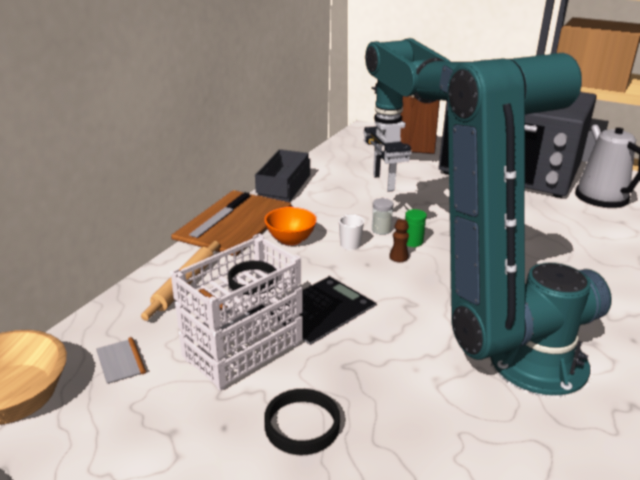

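```bash
python3 - <<'E'
from h import *
T=lambda x,y:(110+x/3.3,170+y/3.3)
c=[back("top",q,.012) for q in [T(525,193),T(458,395),T(738,493),(355.5,257)]]
print(np.round(c,4),np.mean(c,0))
K=proj("side",(.5325,-.375,0));L=proj("side",(.5325,-.375,.094));print(K,L)
s=cv2.imread("pics/side0.png")[180:270,340:440]; s=cv2.resize(s,None,fx=7,fy=7,interpolation=cv2.INTER_CUBIC)
for z in (0,.094):
  P=np.array([proj("side",(.5325+.03*np.cos(a),-.375+.03*np.sin(a),z)) for a in np.linspace(0,6.3,60)])
  cv2.polylines(s,[((P-[340,180]+.5)*7).astype(int).reshape(-1,1,2)],True,(0,0,255),1)
cv2.imwrite("pics/jarside.png",s)
s=cv2.imread("pics/top0.png")[225:335,400:530]; s=cv2.resize(s,None,fx=5,fy=5,interpolation=cv2.INTER_CUBIC)
for z in (0,.094):
  P=np.array([proj("top",(.5325+.03*np.cos(a),-.375+.03*np.sin(a),z)) for a in np.linspace(0,6.3,60)])
  cv2.polylines(s,[((P-[400,225]+.5)*5).astype(int).reshape(-1,1,2)],True,(0,0,255),1)
cv2.imwrite("pics/jartop.png",s)
E
```

```text
[[ 0.6168  0.1461  0.012 ]
 [ 0.463   0.1925  0.012 ]
 [ 0.3941 -0.0194  0.012 ]
 [ 0.5494 -0.0714  0.012 ]] [0.50582308 0.06194413 0.012     ]
[380.51624428 231.69803581] [382.52977702 203.55574196]
```

View pics/jarside.png

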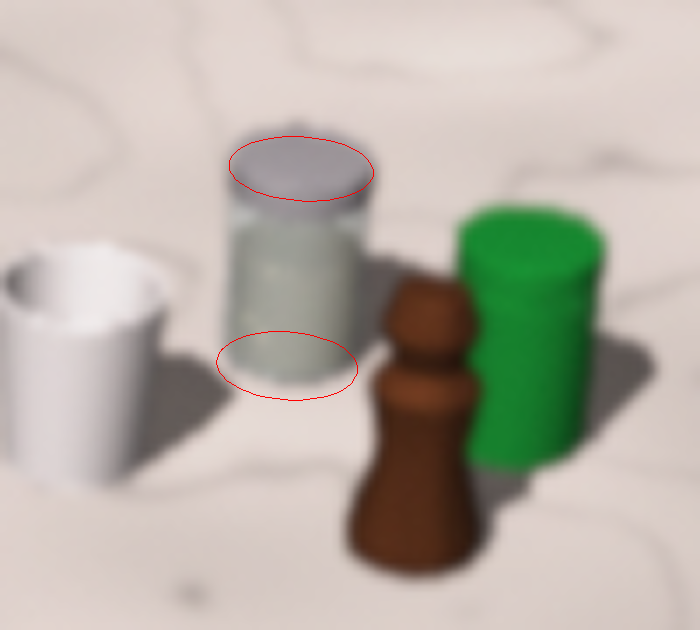

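View pics/jartop.png

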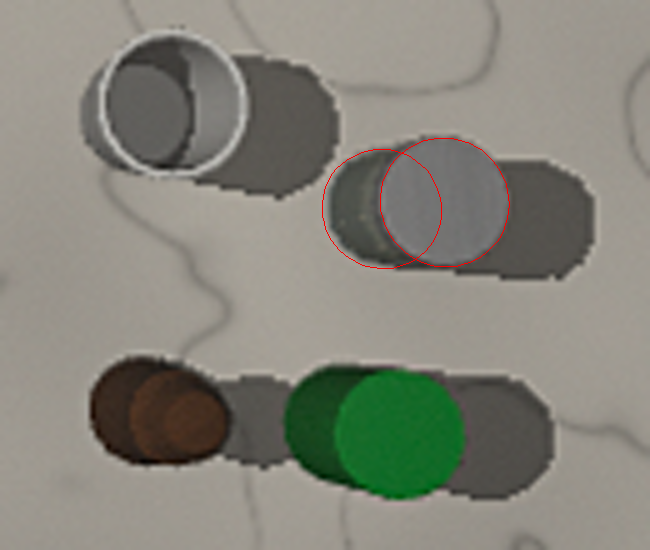

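Side and top views agree the jar is at about (0.5325,-0.377); scale centre at (0.506,0.062), with the stack standing flat and the scale ~13 mm clear.

{"name": "send_rows", "arguments": {
  "moves": "-1 0.02 0 -0.01 0; -1 0.0216 0 -0.0113 0; -1 0 0.01 0 0; -1 0 0.02 0 0; -1 0 0.01 0 0; -1 0 0 0 0; -1 0 0 0 0; -1 0 0 0 0; -1 0 0 0 0; -1 0 0 0 0"
}}

```text
time: 20.65
tool_pos: [0.5339, -0.3764, 0.154]
ee_rot: [-1.571, -0.003, -0.788]
wrist_force: [0.7, 1.0, 0.2]
width: 0.0942
```

Good. Descend 98 mm.

{"name": "send_rows", "arguments": {
  "moves": "-1 0 0.01 0 0; -1 0 0.015 0 0; -1 0 0.02 0 0; -1 0 0.02 0 0; -1 0 0.015 0 0; -1 0 0.01 0 0; -1 0 0.008 0 0; -1 0 0 0 0; -1 0 0 0 0; -1 0 0 0 0"
}}

```text
time: 21.48
tool_pos: [0.5341, -0.3769, 0.0558]
ee_rot: [-1.571, -0.002, -0.788]
wrist_force: [-0.1, -0.9, 0.4]
width: 0.0941
```

{"name": "send_rows", "arguments": {
  "moves": "1 0 0 0 0; 1 0 0 0 0; 1 0 0 0 0; 1 0 0 0 0; 1 0 0 0 0; 1 0 0 0 0; 1 0 0 0 0; 1 0 0 0 0; 1 0 0 0 0; 1 0 0 0 0"
}}

```text
time: 22.32
tool_pos: [0.5332, -0.376, 0.0546]
ee_rot: [-1.571, 0.001, -0.788]
wrist_force: [-2.2, 1.8, 2.8]
width: 0.0606
```

{"name": "send_rows", "arguments": {
  "moves": "1 0 -0.005 0 0; 1 0 -0.01 0 0; 1 0 -0.015 0 0; 1 0 -0.02 0 0; 1 0 -0.025 0 0; 1 0 -0.025 0 0; 1 0 -0.025 0 0; 1 0 -0.02 0 0; 1 0 -0.015 0 0; 1 0 -0.005 0 0"
}}

```text
time: 23.15
tool_pos: [0.5345, -0.3772, 0.2236]
ee_rot: [-1.57, -0.007, -0.788]
wrist_force: [0.2, -0.1, -3.1]
width: 0.0602
```

{"name": "send_rows", "arguments": {
  "moves": "1 -0.0104 0 0.0091 0; 1 -0.0207 0 0.0181 0; 1 -0.0207 0 0.0181 0; 1 -0.0207 0 0.0181 0; 1 -0.0207 0 0.0181 0; 1 -0.0207 0 0.0181 0; 1 -0.0207 0 0.0181 0; 1 -0.0207 0 0.0181 0; 1 -0.0207 0 0.0181 0; 1 -0.0207 0 0.0181 0"
}}

```text
time: 23.98
tool_pos: [0.516, -0.1142, 0.2185]
ee_rot: [-1.571, 0.001, -0.788]
wrist_force: [0.2, -0.2, -2.9]
width: 0.0608
```

{"name": "send_rows", "arguments": {
  "moves": "1 -0.0207 0 0.0181 0; 1 -0.0207 0 0.0181 0; 1 -0.0207 0 0.0181 0; 1 -0.0207 0 0.0181 0; 1 -0.0207 0 0.0181 0; 1 -0.0207 0 0.0181 0; 1 -0.0103 0 0.009 0; 1 0 0 0 0; 1 0 0 0 0; 1 0 0 0 0"
}}

```text
time: 24.82
tool_pos: [0.505, 0.0621, 0.2189]
ee_rot: [-1.572, -0.0, -0.788]
wrist_force: [0.0, 0.8, -2.7]
width: 0.0605
```

```bash
python3 - <<'E'
from h import *
from bench import robot, imaging
p=imaging.snapshot("side"); cv2.imwrite("pics/side7.png",p["image"][:,:,::-1])
o=robot.get_obs();print(o["tool_pos"],o["ee_rot"],o["wrist_force"],o["time"],o["width"])
E
```

```text
[0.50507693 0.06183352 0.21903129] [-1.57171997e+00 -1.64091427e-04 -7.88974699e-01] [ 0.26230587 -0.13818445 -3.212404  ] 24.8667 0.06080751310440057
```

View pics/side7.png

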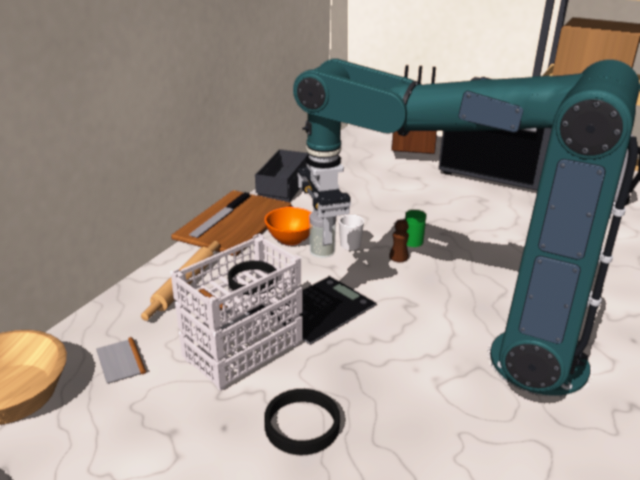

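{"name": "send_rows", "arguments": {
  "moves": "1 0 0.01 0 0; 1 0 0.02 0 0; 1 0 0.025 0 0; 1 0 0.025 0 0; 1 0 0.02 0 0; 1 0 0.02 0 0; 1 0 0.012 0 0; 1 0 0.008 0 0; 1 0 0 0 0; 1 0 0 0 0"
}}

```text
time: 25.7
tool_pos: [0.5054, 0.0625, 0.0797]
ee_rot: [-1.571, -0.0, -0.788]
wrist_force: [-0.0, -1.3, -3.6]
width: 0.0607
```

{"name": "send_rows", "arguments": {
  "moves": "1 0 0.002 0 0; 1 0 0.002 0 0; 1 0 0.001 0 0; 1 0 0.001 0 0; 1 0 0.001 0 0; 1 0 0 0 0; 1 0 0 0 0; 1 0 0 0 0; 1 0 0 0 0; 1 0 0 0 0"
}}

```text
time: 26.53
tool_pos: [0.5051, 0.0628, 0.0725]
ee_rot: [-1.571, -0.0, -0.788]
wrist_force: [-0.3, -0.0, -2.9]
width: 0.0607
```

{"name": "send_rows", "arguments": {
  "moves": "1 0 0.0005 0 0; 1 0 0.0005 0 0; 1 0 0.0005 0 0; 1 0 0.0005 0 0; 1 0 0.0005 0 0; 1 0 0.0005 0 0; 1 0 0 0 0; 1 0 0 0 0; 1 0 0 0 0; 1 0 0 0 0"
}}

```text
time: 27.37
tool_pos: [0.5051, 0.0628, 0.0695]
ee_rot: [-1.571, -0.0, -0.788]
wrist_force: [-0.8, -0.0, -4.0]
width: 0.0605
```

{"name": "send_rows", "arguments": {
  "moves": "1 0 0.0005 0 0; 1 0 0 0 0; 1 0 0.0005 0 0; 1 0 0 0 0; 1 0 0.0005 0 0; 1 0 0 0 0; 1 0 0 0 0; 1 0 0 0 0; 1 0 0 0 0; 1 0 0 0 0"
}}

```text
time: 28.2
tool_pos: [0.5051, 0.0628, 0.068]
ee_rot: [-1.571, -0.0, -0.788]
wrist_force: [0.1, -0.8, -3.9]
width: 0.0605
```

{"name": "send_rows", "arguments": {
  "moves": "1 0 0.0005 0 0; 1 0 0 0 0; 1 0 0.0005 0 0; 1 0 0 0 0; 1 0 0 0 0; 1 0 0 0 0; 1 0 0 0 0; 1 0 0 0 0; 1 0 0 0 0; 1 0 0 0 0"
}}

```text
time: 29.03
tool_pos: [0.5051, 0.0628, 0.067]
ee_rot: [-1.571, -0.0, -0.788]
wrist_force: [0.3, -0.4, -3.8]
width: 0.0606
```

{"name": "send_rows", "arguments": {
  "moves": "1 0 0.0005 0 0; 1 0 0 0 0; 1 0 0.0005 0 0; 1 0 0 0 0; 1 0 0 0 0; 1 0 0 0 0; 1 0 0 0 0; 1 0 0 0 0; 1 0 0 0 0; 1 0 0 0 0"
}}

```text
time: 29.87
tool_pos: [0.5053, 0.0628, 0.0666]
ee_rot: [-1.57, -0.0, -0.788]
wrist_force: [-3.4, 0.3, 4.4]
width: 0.0607
```

Contact at about 8 N. Ease slightly and open.

{"name": "send_rows", "arguments": {
  "moves": "1 0 -0.0005 0 0; 1 0 0 0 0; -1 0 0 0 0; -1 0 0 0 0; -1 0 0 0 0; -1 0 0 0 0; -1 0 0 0 0; -1 0 0 0 0; -1 0 0 0 0; -1 0 0 0 0"
}}

```text
time: 30.7
tool_pos: [0.5051, 0.0628, 0.0665]
ee_rot: [-1.571, -0.0, -0.788]
wrist_force: [0.6, 0.4, 0.9]
width: 0.0939
```

{"name": "send_rows", "arguments": {
  "moves": "-1 0 0 0 0; -1 0 -0.005 0 0; -1 0 -0.01 0 0; -1 0 -0.02 0 0; -1 0 -0.02 0 0; -1 0 -0.03 0 0; -1 0 -0.03 0 0; -1 0 -0.03 0 0; -1 0 -0.03 0 0; -1 0 0 -0.03 0"
}}

```text
time: 31.53
tool_pos: [0.4885, 0.0433, 0.2497]
ee_rot: [-1.559, -0.01, -0.784]
wrist_force: [-0.2, -1.1, 0.8]
width: 0.094
```

{"name": "send_rows", "arguments": {
  "moves": "-1 0.02 0 -0.03 0; -1 0.02 0 -0.03 0; -1 0.02 0 -0.03 0; -1 0.02 0 -0.03 0; -1 0.02 0 -0.02 0; -1 0.02 0 0 0; -1 0.02 0 0 0; -1 0 0 0 0; -1 0 0 0 0; -1 0 0 0 0"
}}

```text
time: 32.37
tool_pos: [0.4831, -0.1558, 0.2421]
ee_rot: [-1.571, -0.0, -0.787]
wrist_force: [0.5, 1.2, 0.8]
width: 0.0944
```

```bash
python3 - <<'E'
from h import *
from bench import robot, imaging
p=imaging.snapshot("side"); cv2.imwrite("pics/side8.png",p["image"][:,:,::-1])
p=imaging.snapshot("top"); im=p["image"][:,:,::-1];cv2.imwrite("pics/top8.png",im)
cv2.imwrite("pics/top8c.png",cv2.resize(im[170:330,120:360],None,fx=3.3,fy=3.3,interpolation=cv2.INTER_CUBIC))
o=robot.get_obs();print(o["tool_pos"],o["wrist_force"],o["time"],o["width"])
for t in ("cup","pepper_mill","bowl","jar"):
  print(t,[back("top",d["centre"],0)[:2].round(3) for d in imaging.landmark_of(p,t)])
E
```

```text
[ 0.48301983 -0.15548941  0.24205257] [ 0.5415313  -0.31045795  0.14444286] 32.4667 0.09393993442175436
cup [array([ 0.574, -0.256])]
pepper_mill [array([ 0.424, -0.255])]
bowl [array([ 0.742, -0.199]), array([0.624, 0.153])]
jar [array([0.507, 0.069])]
```

View pics/side8.png

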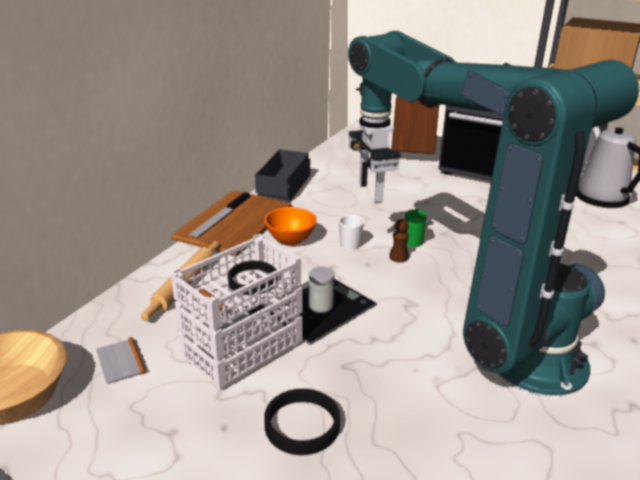

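View pics/top8c.png

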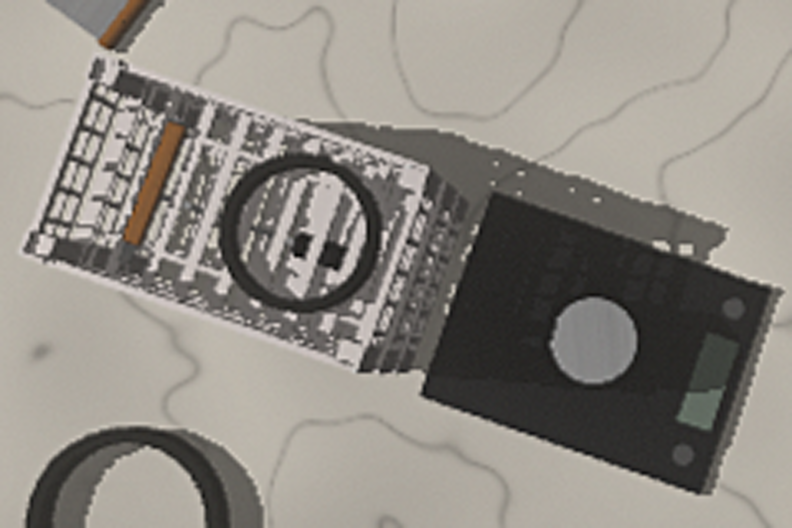

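Side view: the jar stands upright on the scale at (320,290) and the stack is flat. Top view: the jar is mid-scale, there is a visible gap between stack and scale, and the ring and lame are in the top basket.

```bash
python3 -c "
from bench import order
print(order.close_job())"
```

```text
the job is handed in; nothing more can be done
None
```

I finished the job and handed it in at about 32.5 s of the 64 s allowed. No verdict came back.

- **Scale:** I pressed the shut fingertips on the display end at up to about 18 N as read, against the 30 N limit. I drew the scale out by about 135 mm. Its rear edge now sits at about x = −0.127 m in the lowest basket's frame, where −0.1155 m was needed.
- **Stack:** It settled flat on its own feet, with no shift I could see. The ring and lame are still in the top basket. I did not check the probe separately in the middle basket; it lay out of clear view, and nothing touched it.
- **Jar:** I set the clear jar (not the green one) down at about 8 N. It stands upright at about (0.507, 0.065), a few mm from the scale's centre at (0.506, 0.062).
- **Other objects:** The cup, pepper mill and bowl measure within about 5 mm of where they started, which is detector scatter. The gripper is well clear of everything.

**Disagreements:**
- Early on, the side-view network put the jar about 16 mm from the top-view fit. I used the top-view position after checking it against both pictures.
- One rough side-view reading of a basket foot came out at −0.131 m, against the −0.1125 m it must be. I put that down to occlusion, because the top view shows the gap plainly.

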